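# Open the square canister by its pinch catch

### The arm

A 6-joint arm with a two-finger parallel gripper is mounted at the origin on the work surface. World frame = base frame: x ahead of the robot, y to its left, z up, the work surface at z = 0. Lengths are in m, angles in rad, forces in N, time in s.
With the tool pointing down it reaches from about 0.35 to 0.975 m from the base axis. Payload 4.9 kg.
Tool frame: the origin (TCP) lies midway between the tips of the shut fingers; the grasp point (between the pads) lies 19 mm behind it (manip.pinch_z is the distance from the TCP to the grasp point, in m); z points along the fingers, y is the direction in which the jaws open and shut (so a half turn about z gives the same grasp; the last joint's range is limited). The gripper opens to 85 mm and grips with 20 to 120 N. Pads are 22 mm wide; open, the fingers measure 114 mm over their backs; the gripper's body (76 mm by 85 mm) begins 54 mm behind the grasp point. The pads swing forward as they close: fully open they stand 13 mm farther back than shut.
Start: joints at [-1.417, 0.053, 1.613, -0, 1.476, -0.119], TCP at [0.168, -0.602, 0.231] pointing down, gripper open.
Joint ranges: [-3.01, 3.01], [-1.01, 2.22], [0.06, 2.58], [-1.02, 4.17], [0.09, 2.62], [-3.14, 3.14]. Speed limits (rad/s): [2.57, 2.57, 3.14, 3.14, 3.14, 3.14].

### API

Orientations are given as a unit quaternion [w, x, y, z].
In Python, from plant import manip gives the robot as it stands.
- The arm moves only by the tool drive_tool, never from a script. Its argument "commands" is text: rows parted by semicolons, each of 5 numbers parted by spaces: the finger opening in mm, from 0 to 85.4, then the shift along the tool's x, y, z in units of 30 mm (1.0 is 30 mm), then the turn about the tool's z in degrees. A call has exactly 8 rows; each row shifts and turns the commanded pose from where the row before left it, along the tool's axes as they then stand; what a row does not reach is not made up. A row lasts 1/8 s, in which the tool goes at most 62.5 mm and 10.7 degrees, less where a joint would pass 70% of its speed; a pose out of reach is approached as far as the arm can. A call is refused whole if a number of a shift passes 1 or a number of a turn 10.7, either way. A call with a gripper value outside its range is refused whole. The fingers move at their own pace and stop on an object; the grip force is fixed at half the most. Time passes only in rows, so rows that do not move let the fingers close, or fill a call up. It gives the time, the measured TCP pose, the force and the opening at its end, in the units of the state.
- manip.state(): the state, without advancing time (a new reading comes with each control period).
- manip.grab_frame(name): name is "scene" or "top" or "wrist"; returns the picture (384x512x3 uint8, red, green, blue); there is no depth.
- manip.camera_params(name): a dict with "fx", "fy", "cx", "cy" (pixels), "xyz" and "orientation" of the camera in the world. Camera axes: x right, y down, z forward; pixel columns grow to the right and rows downward; lengths in m; the calibration is good to about 2 mm. A picture is of the moment at which its call begins: read the wrist's pose just before it. camera_params takes no time and is no camera call; for the wrist camera it gives the pose at the moment of the call.
- manip.job_done(): hands the job in, once; it reports no verdict.
The state is a dict: "time": time; "joint_pos": joint angles; "joint_vel": joint speeds; "joint_efforts": joint torques, N m; "tool_pos": TCP position; "tool_rot": TCP orientation; "contact_force": force on the tool from outside, world axes, zero at the start; "ft_torque": the same for the moment, N m; "gripper_width": opening from 0.0 (shut) to 1.0 (fully open).
Only numpy, scipy, OpenCV 4.12 (cv2) and the standard library are available. Lean on these libraries where they do the work, as an engineer would, in place of code of your own. Each camera call takes 0.05 s, during which the arm holds its last target. There are 200 camera calls.

### The job

The square steel canister is to be refilled: pinch the two opposed spring buttons on the grip of its lid together to free the catch, lift the lid straight off, and set it down gently (do not drop it), right way up, in the middle of the round wooden board. Let go of it there.

Things in the scene. Friction and masses are not known exactly. Their poses are not given: they have to be found in the camera images.
- lid: Loose square steel lid, 150 x 150 x 6 mm, 0.25 to 0.5 kg, shut on the fixed square canister (140 mm wide, 110 mm high; the round ones are bystanders). Origin: its middle, at the foot of the two 24 mm deep runners it stands on; z up. Above the origin: plate 24 to 30 mm, black grip block 30 to 74 mm (44 mm along x, 28 along y) with a button on its +y and its -y face. Clear after 24 mm of lift.
- board: Round board of plain wood, 240 mm across and 20 mm thick, fixed on the slab. Origin: centre of its underside, on the slab; its top is 20 mm above the origin.
- button_left (a joint): Aluminium spring button on the +y face of the lid's grip, 26 mm wide, 28 mm tall, middle 56 mm above the lid's origin. The two buttons' outer faces are 52 mm apart at rest, 36 mm when pinched. Value: 0 out, 0.008 m pressed in to the stop; 2 N to start, 6 N at the stop.
- button_right (a joint): The opposed button, on the -y face, same size and values. Each button carries an arm under the lid that hooks 5 mm under a lip of the canister: only with both pressed in (best to the stop, and held so while lifting) does the lid come straight up. They spring out when let go.
Things that resemble listed ones, but are neither listed nor needed, are in the scene too. What is shaped like the lid but red or yellow is not meant.

How it is judged:
On the way, in this order (a step that is already met when the one before it is completed fails the run):
1. both buttons are pinched in by 6 mm or more while the lid is still on the canister (value of joint each of button_left, button_right above 0.006 m and height (world z) of lid below 0.1 m), for 0.1 s.
2. the lid is lifted clear of the canister (height (world z) of lid above 0.115 m), for 0.1 s.
At the end, for the whole second after the job is handed in: The lid stands right way up (within 7 degrees) on its runners on the round board, its middle within 30 mm of the board's middle, at rest and released, both buttons sprung back out (horizontal distance between lid and board below 0.03 m and z of lid in the frame of board between 0.014 and 0.026 m and angle between lid's own z axis and vertical below 0.12 rad and value of joint each of button_left, button_right below 0.002 m and linear speed of lid below 0.02 m/s); the robot touches nothing.
It fails at once if the lid is dropped or slammed onto the board (faster than 0.6 m/s within 40 mm of its top) (horizontal distance between lid and board below 0.1 m and z of lid in the frame of board below 0.06 m and linear speed of lid above 0.6 m/s).
It also fails if it takes over 42 s, if anything falls off the work surface, if the arm or the gripper's body presses on something with over 40 N, if the wrist force passes 120 N, or if a joint passes its speed limit or range.

## Working session

There is one attempt and no reset: what is moved stays moved. The work goes in short steps, Python scripts to look and compute and a tool call to move; the robot and the scene stay as the last step left them, time stands still between calls to the robot, and variables do not carry over. Pictures are saved under pics/ and viewed, about 8 in all and at most 12, crops included, and the job is handed in when it is done.

Besides the shell and the picture viewer there is one more tool, called after "Request:" as name(argument=value, ...), one argument or row to a line, values as JSON. drive_tool: Moves the arm, as the interface text tells. Its arguments: {"type":"object","properties":{"commands":{"type":"string"}},"required":["commands"]}

```bash
mkdir -p pics; cat > h.py <<'E'
import sys; sys.path.insert(0,'.')
from plant import manip
import numpy as np, cv2
from scipy.spatial.transform import Rotation as R
def Rq(q): return R.from_quat([q[1],q[2],q[3],q[0]]).as_matrix()
def ray(p,uv,z):
    uv=np.atleast_2d(np.array(uv,float)); d=np.c_[(uv[:,0]-p['cx'])/p['fx'],(uv[:,1]-p['cy'])/p['fy'],np.ones(len(uv))]@Rq(p['orientation']).T
    o=np.array(p['xyz']); return o+d*((z-o[2])/d[:,2])[:,None]
def grab(n,f):
    p=manip.camera_params(n); im=manip.grab_frame(n)[:,:,::-1].copy(); cv2.imwrite('pics/'+f,im); return p,im
E
python3 - <<'E'
from h import *
for n in ('top','scene'):
    p,im=grab(n,n+'0.png'); print(n,p)
a=[cv2.imread(f'pics/{n}0.png') for n in('top','scene')]
print(manip.pinch_z,manip.state())
E
```

```text
top {'fx': 448.9507084648941, 'fy': 448.9507084648941, 'cx': 258.325857791226, 'cy': 190.43253037040267, 'xyz': array([ 0.3366312 , -0.00332091,  0.97069201]), 'orientation': array([-0.04391253,  0.71577508, -0.69627044,  0.03074394])}
scene {'fx': 468.01061707719964, 'fy': 468.01061707719964, 'cx': 255.94821212256085, 'cy': 182.9468446588687, 'xyz': array([1.2943835 , 0.31774209, 0.64102411]), 'orientation': array([-0.27166062,  0.50885731,  0.71058379, -0.40290871])}
0.0187 {'time': 0.1, 'joint_pos': array([-1.41696879e+00,  5.32852476e-02,  1.61419406e+00, -3.46600538e-05,
        1.47603793e+00, -1.18994447e-01]), 'joint_vel': array([ 6.14718591e-04, -1.13402152e-03, -1.31033206e-03,  2.28809930e-03,
        1.03658195e-03, -5.20187763e-05]), 'joint_efforts': array([-1.17593136e-04, -3.94906318e+01, -3.71361029e+01, -1.52594430e-04,
        3.97142605e-03, -7.64520223e-06]), 'tool_pos': array([ 0.1683095 , -0.60129723,  0.23016713]), 'tool_rot': array([-9.61841221e-04,  9.90709755e-01,  1.35989910e-01, -3.40069581e-05]), 'contact_force': array([ 0.16554402, -0.22505237,  0.02843358]), 'ft_torque': array([-0.06508659,  0.01320868,  0.01914224]), 'gripper_width': 0.998591287437081}
```

View pics/top0.png

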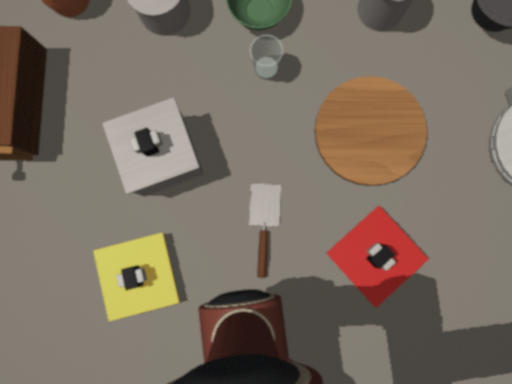

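View pics/scene0.png

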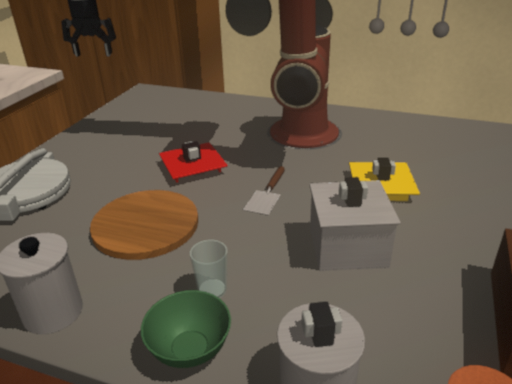

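The pictures show the steel canister with its lid at top-view (150,147), grip at about (147,141), and the board at (371,131). The red lid (378,256) and the yellow one (136,277) are decoys.

```bash
python3 - <<'E'
from h import *
p=manip.camera_params('top'); im=cv2.imread('pics/top0.png'); hsv=cv2.cvtColor(im,cv2.COLOR_BGR2HSV)
def big(m,near):
    c,_=cv2.findContours(m.astype('uint8'),cv2.RETR_EXTERNAL,cv2.CHAIN_APPROX_NONE)
    c=[k for k in c if cv2.contourArea(k)>40 and np.linalg.norm(k.mean((0,1))-near)<40]
    return max(c,key=cv2.contourArea)
# board
roi=np.zeros(im.shape[:2],bool); roi[60:200,300:440]=1
b=cv2.fitEllipse(big(roi&(hsv[...,1]>100)&(hsv[...,0]<25),(371,131))); print('board px',b)
k=big(roi&(hsv[...,1]>100)&(hsv[...,0]<25),(371,131))[:,0]
w=ray(p,k,.02)[:,:2]; (c,r)=cv2.minEnclosingCircle(w.astype('float32')); A=np.c_[2*w,np.ones(len(w))]; s=np.linalg.lstsq(A,(w**2).sum(1),rcond=None)[0]; print('board',s[:2],np.sqrt(s[2]+s[:2]@s[:2]),c,r)
# grip
roi[:]=0; roi[120:165,125:170]=1
g=big(roi&(hsv[...,2]<60),(147,141)); print('grip px',g.mean((0,1)),'world z.16',ray(p,g[:,0].mean(0),.16))
w=ray(p,g[:,0],.16)[:,:2]; print('grip rect',cv2.minAreaRect(w.astype('float32')))
print('approx corners',ray(p,[(104,121),(177,100),(199,155),(124,193)],.116))
cv2.imwrite('pics/crop.png',np.hstack([cv2.resize(im[85:215,85:215],(520,520),interpolation=cv2.INTER_CUBIC)]))
E
```

```text
board px ((370.5334167480469, 130.59483337402344), (107.6219253540039, 110.9944839477539), 104.29454803466797)
board [ 0.5745379  -0.22148465] 0.11848048986652271 (0.5745997428894043, -0.22115318477153778) 0.12011264264583588
grip px [146.37142857 142.47142857] world z.16 [[0.50581353 0.22208722 0.16      ]]
grip rect ((0.5058625936508179, 0.22224193811416626), (0.04991273209452629, 0.03147817775607109), 23.67812728881836)
approx corners [[0.55565554 0.32001004 0.116     ]
 [0.60120559 0.17861041 0.116     ]
 [0.49289877 0.13067831 0.116     ]
 [0.41516535 0.27209706 0.116     ]]
```

View pics/crop.png

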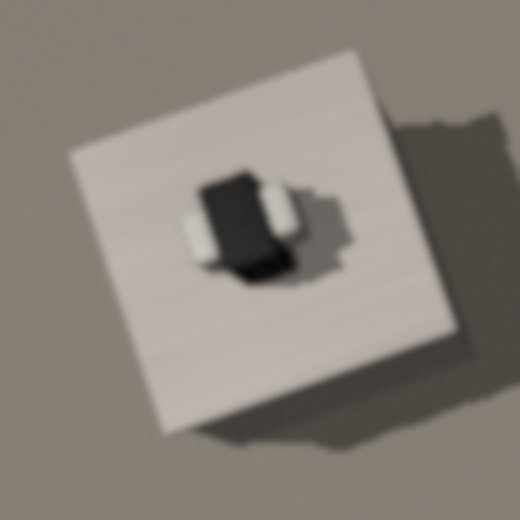

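```bash
python3 - <<'E'
from h import *
p=manip.camera_params('top')
f=lambda c:(np.array(c,float)+.5)/4-.5+85
c=ray(p,f([(72,152),(355,50),(457,328),(165,433)]),.116)[:,:2]; print(c,c.mean(0))
e=np.roll(c,-1,0)-c; print(np.linalg.norm(e,axis=1),np.degrees(np.arctan2(e[:,1],e[:,0])))
print('grip top',ray(p,f([(237,218)]),.16), 'buttons z.156',ray(p,f([(199,238),(281,208)]),.156))
print(Rq(manip.state()['tool_rot']).round(3))
E
```

```text
[[0.55234178 0.32250642]
 [0.60683949 0.18603104]
 [0.47015599 0.12995246]
 [0.41550387 0.26848728]] [0.51121028 0.2267443 ]
[0.14695417 0.14774027 0.14892532 0.14711452] [ -68.23205604 -157.69261283  111.52928039   21.54248695]
grip top [[0.51197796 0.22706259 0.16      ]] buttons z.156 [[0.50297773 0.24536654 0.156     ]
 [0.5180687  0.20795596 0.156     ]]
[[ 0.963  0.269 -0.   ]
 [ 0.269 -0.963  0.002]
 [ 0.    -0.002 -1.   ]]
```

Three measurements agree: lid centre ≈ (0.511, 0.227), button axis ≈ 112°/−68°, with side lengths of 147–149 mm against 150. The board centre is (0.5745, −0.2215) with a radius of 119 mm. I'll turn −6.4° and move over the lid, high up.

Request:
drive_tool(
  commands="85 0 0 -0.4 -6.4; 85 0.95 -0.97 0 0; 85 0.95 -0.97 0 0; 85 0.95 -0.97 0 0; 85 0.95 -0.97 0 0; 85 0.95 -0.97 0 0; 85 0.95 -0.97 0 0; 85 0.95 -0.97 0 0",
)

```text
time: 1.1
tool_pos: [0.2771, -0.3367, 0.2428]
tool_rot: [-0.0, 0.982, 0.191, -0.0]
contact_force: [0.4, -0.0, -0.3]
gripper_width: 0.99
```

Request:
drive_tool(
  commands="85 0.95 -0.97 0 0; 85 0.95 -0.97 0 0; 85 0.95 -0.97 0 0; 85 0.95 -0.97 0 0; 85 0.95 -0.97 0 0; 85 0.95 -0.97 0 0; 85 0.95 -0.97 0 0; 85 0.95 -0.97 0 0",
)

```text
time: 2.1
tool_pos: [0.401, -0.0355, 0.2429]
tool_rot: [-0.0, 0.982, 0.191, -0.0]
contact_force: [0.5, -1.3, 0.0]
gripper_width: 0.995
```

Request:
drive_tool(
  commands="85 0.95 -0.97 0 0; 85 0.95 -0.97 0 0; 85 0.95 -0.97 0 0; 85 0.95 -0.97 0 0; 85 0.95 -0.97 0 0; 85 0.95 -0.97 0 0; 85 0.95 -0.97 0 0; 85 0 0 0 0",
)

```text
time: 3.1
tool_pos: [0.5095, 0.2285, 0.2423]
tool_rot: [-0.0, 0.981, 0.192, -0.001]
contact_force: [0.4, -1.2, 0.1]
gripper_width: 0.993
```

```bash
python3 - <<'E'
from h import *
p,im=grab('wrist','w1.png'); print(p,manip.state()['tool_pos'])
M=Rq(p['orientation']);o=np.array(p['xyz'])
def proj(w): c=(np.array(w)-o)@M; return c[0]/c[2]*p['fx']+p['cx'],c[1]/c[2]*p['fy']+p['cy']
print('predicted grip top',proj([.5115,.227,.16]))
E
```

```text
{'fx': 309.5910197483123, 'fy': 309.5910197483123, 'cx': 259.4758423626573, 'cy': 191.4577741673148, 'xyz': array([0.58367149, 0.25928906, 0.38518859]), 'orientation': array([ 0.13211338,  0.81949302, -0.55040033, -0.08964773])} [0.5091742  0.22739977 0.24241599]
predicted grip top (np.float64(263.2989693204614), np.float64(196.66281033208708))
```

View pics/w1.png

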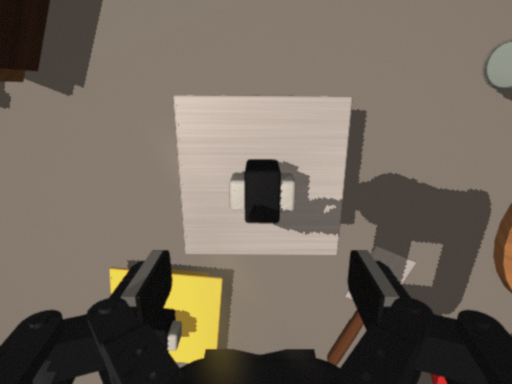

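The wrist view shows the lid square to the jaws: plate corners at about (176,97), (350,98), (336,254), (186,254), and buttons from column 230 to 294.

```bash
python3 - <<'E'
from h import *
p=manip.camera_params('wrist'); s=manip.state()
c=ray(p,[(175.5,97),(350,97.5),(336.5,254.5),(186.5,254.5)],.116)[:,:2]; print(c.mean(0))
e=np.roll(c,-1,0)-c; print(np.linalg.norm(e,axis=1),np.degrees(np.arctan2(e[:,1],e[:,0])))
b=ray(p,[(230.5,194),(294,194)],.142)[:,:2]; print('btn',b,b.mean(0),np.linalg.norm(b[1]-b[0]))
T=Rq(s['tool_rot']); 
for t in (c.mean(0),b.mean(0)): print((T.T@np.r_[t-s['tool_pos'][:2],0])/.03, s['tool_pos'],np.degrees(np.arctan2(T[1,1],T[0,1])))
E
```

```text
[0.50933762 0.22572969]
[0.14523234 0.14769223 0.14745013 0.14818187] [ -68.00977971 -157.71615706  112.17844253   21.42564467]
btn [[0.49730908 0.24931544]
 [0.51719891 0.20049221]] [0.507254   0.22490382] 0.05271918811065579
[-1.59239665e-02  5.36205133e-02  3.50129650e-05] [0.5091742  0.22739977 0.24241599] -67.87131605554502
[-0.09063172  0.05295912  0.00017682] [0.5091742  0.22739977 0.24241599] -67.87131605554502
```

Request:
drive_tool(
  commands="85 0 0.05 0.8 0; 85 0 0 0.8 0; 85 0 0 0.8 0; 85 0 0 0.8 0; 85 0 0 0.5 0; 85 0 0 0.3 0; 85 0 0 0 0; 85 0 0 0 0",
)

```text
time: 4.15
tool_pos: [0.5107, 0.2255, 0.1244]
tool_rot: [-0.0, 0.982, 0.191, 0.001]
contact_force: [-0.1, 0.6, -0.4]
gripper_width: 0.991
```

Request:
drive_tool(
  commands="60 0 0 0 0; 30 0 0 0 0; 20 0 0 0 0; 20 0 0 0 0; 20 0 0 0 0; 20 0 0 0 0; 20 0 0 0 0; 20 0 0 0 0",
)

```text
time: 5.15
tool_pos: [0.5109, 0.2263, 0.1259]
tool_rot: [-0.001, 0.982, 0.191, 0.001]
contact_force: [-2.7, 0.7, 8.9]
gripper_width: 0.367
```

```bash
python3 - <<'E'
from h import *
p,im=grab('wrist','w2.png'); p,i2=grab('scene','s2.png'); s=manip.state(); print(s['gripper_width'],s['contact_force'],s['ft_torque'])
cv2.imwrite('pics/c2.png',np.hstack([cv2.resize(im[60:384,100:420],(395,400)),cv2.resize(i2[130:280,280:430],(400,400))]))
E
```

```text
0.3690289280810031 [-3.3669742   1.28624862  8.4387748 ] [ 0.18992013  0.53234028 -0.03251152]
```

View pics/c2.png

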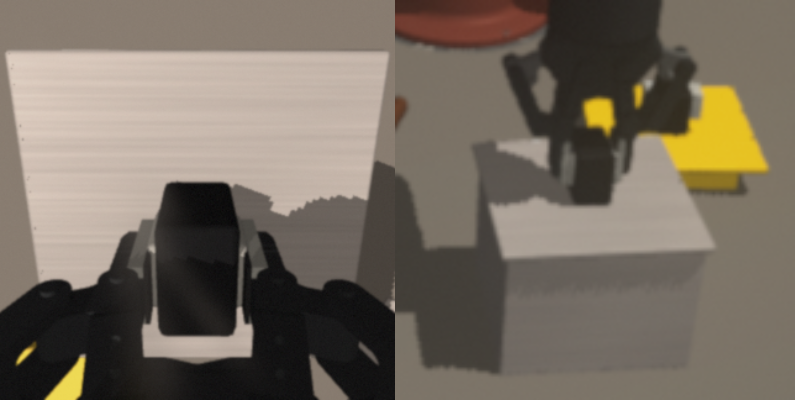

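The buttons are pressed to the grip between both pads (grip centred), so I lift.

Request:
drive_tool(
  commands="20 0 0 -0.1 0; 20 0 0 -0.2 0; 20 0 0 -0.2 0; 20 0 0 -0.3 0; 20 0 0 -0.4 0; 20 0 0 -0.4 0; 20 0 0 -0.4 0; 20 0 0 0 0",
)

```text
time: 6.25
tool_pos: [0.511, 0.2257, 0.1853]
tool_rot: [-0.0, 0.982, 0.191, 0.002]
contact_force: [0.5, -0.3, -3.5]
gripper_width: 0.368
```

```bash
python3 - <<'E'
from h import *
p,i2=grab('scene','s3.png'); s=manip.state(); print(s['gripper_width'],s['contact_force'],s['ft_torque'],s['tool_pos'])
cv2.imwrite('pics/c3.png',cv2.resize(i2[80:280,260:460],(500,500)))
E
```

```text
0.3658121413587729 [ 0.01330122 -0.65057663 -3.28962313] [-0.0231939   0.03725539 -0.02351883] [0.51044719 0.2254949  0.18417801]
```

View pics/c3.png

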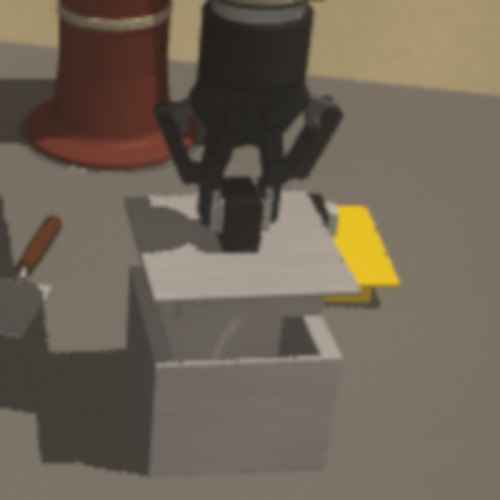

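Lifted clear: the wrist reads 3.3 N of lid weight. Next I raise it a little more and carry it to the board.

Request:
drive_tool(
  commands="20 0 0 -0.4 0; 20 -0.1 0.4 -0.4 0; 20 -0.2 0.8 -0.2 0; 20 -0.24 0.95 0 0; 20 -0.24 0.95 0 0; 20 -0.24 0.95 0 0; 20 -0.24 0.95 0 0; 20 -0.24 0.95 0 0",
)

```text
time: 7.3
tool_pos: [0.5355, 0.0413, 0.2143]
tool_rot: [0.0, 0.982, 0.191, 0.0]
contact_force: [0.8, -0.4, -3.6]
gripper_width: 0.371
```

Request:
drive_tool(
  commands="20 -0.24 0.95 0 0; 20 -0.24 0.95 0 0; 20 -0.24 0.95 0 0; 20 -0.24 0.95 0 0; 20 -0.24 0.95 0 0; 20 -0.24 0.95 0 0; 20 -0.24 0.95 0 0; 20 -0.2 0.8 0 0",
)

```text
time: 8.3
tool_pos: [0.5668, -0.1872, 0.2141]
tool_rot: [0.0, 0.982, 0.191, 0.0]
contact_force: [0.7, 0.2, -4.0]
gripper_width: 0.37
```

Request:
drive_tool(
  commands="20 -0.1 0.4 0 0; 20 0 0 0.2 0; 20 0 0 0.5 0; 20 0 0 0.5 0; 20 0 0 0.5 0; 20 0 0 0.3 0; 20 0 0 0 0; 20 0 0 0 0",
)

```text
time: 9.3
tool_pos: [0.569, -0.1977, 0.1539]
tool_rot: [0.0, 0.982, 0.191, 0.0]
contact_force: [0.3, 0.2, -2.8]
gripper_width: 0.369
```

Request:
drive_tool(
  commands="20 -0.05 0.3 0 0; 20 -0.05 0.3 0 0; 20 -0.03 0.2 0.2 0; 20 0 0 0.4 0; 20 0 0 0.4 0; 20 0 0 0.3 0; 20 0 0 0 0; 20 0 0 0 0",
)

```text
time: 10.3
tool_pos: [0.5742, -0.2212, 0.1146]
tool_rot: [0.0, 0.982, 0.191, 0.0]
contact_force: [-0.2, 0.5, -2.7]
gripper_width: 0.365
```

```bash
python3 - <<'E'
from h import *
s=manip.state(); p,a=grab('top','t4.png'); p,b=grab('scene','s4.png'); print(s['tool_pos'],s['contact_force'])
cv2.imwrite('pics/c4.png',np.hstack([cv2.resize(a[50:250,270:470],(400,400)),cv2.resize(b[80:280,50:250],(400,400))]))
E
```

```text
[ 0.57417215 -0.22123906  0.11459109] [-0.23892505  0.54993367 -2.73647531]
```

View pics/c4.png

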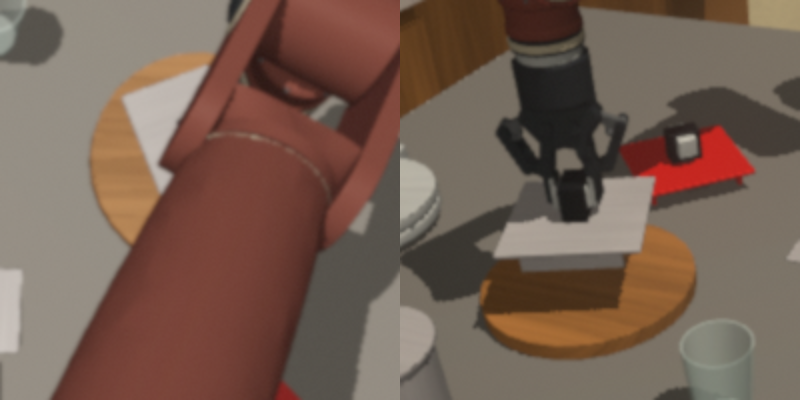

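The lid hangs level over the middle of the board. I lower it gently until the force shows contact.

Request:
drive_tool(
  commands="20 0 0 0.2 0; 20 0 0 0.3 0; 20 0 0 0.3 0; 20 0 0 0.3 0; 20 0 0 0.2 0; 20 0 0 0.1 0; 20 0 0 0.1 0; 20 0 0 0 0",
)

```text
time: 11.4
tool_pos: [0.5739, -0.2213, 0.0693]
tool_rot: [-0.0, 0.982, 0.191, -0.0]
contact_force: [0.0, -0.5, -4.3]
gripper_width: 0.368
```

Request:
drive_tool(
  commands="20 0 0 0.05 0; 20 0 0 0.05 0; 20 0 0 0.05 0; 20 0 0 0.05 0; 20 0 0 0.05 0; 20 0 0 0 0; 20 0 0 0 0; 20 0 0 0 0",
)

```text
time: 12.4
tool_pos: [0.574, -0.2213, 0.0619]
tool_rot: [0.0, 0.982, 0.191, 0.0]
contact_force: [-0.4, -0.9, -4.0]
gripper_width: 0.37
```

Request:
drive_tool(
  commands="20 0 0 0.03 0; 20 0 0 0.03 0; 20 0 0 0.03 0; 20 0 0 0 0; 20 0 0 0 0; 20 0 0 0 0; 20 0 0 0 0; 20 0 0 0 0",
)

```text
time: 13.4
tool_pos: [0.574, -0.2213, 0.0599]
tool_rot: [0.0, 0.982, 0.191, -0.0]
contact_force: [-4.7, 2.2, 6.2]
gripper_width: 0.369
```

Contact (force changed from −4 to +6 N at TCP z 0.060, as predicted). I open gradually, then retreat upward.

Request:
drive_tool(
  commands="36 0 0 0 0; 42 0 0 0 0; 50 0 0 0 0; 60 0 0 0 0; 75 0 0 0 0; 85 0 0 0 0; 85 0 0 0 0; 85 0 0 0 0",
)

```text
time: 14.4
tool_pos: [0.574, -0.2213, 0.0592]
tool_rot: [0.0, 0.982, 0.191, 0.0]
contact_force: [0.2, -0.4, 0.3]
gripper_width: 0.996
```

Request:
drive_tool(
  commands="85 0 0 -0.2 0; 85 0 0 -0.5 0; 85 0 0 -0.8 0; 85 0 0 -0.8 0; 85 0 0 -0.8 0; 85 0 0 -0.8 0; 85 0 0 -0.8 0; 85 0 0 0 0",
)

```text
time: 15.4
tool_pos: [0.5755, -0.2221, 0.2042]
tool_rot: [0.002, 0.982, 0.191, 0.003]
contact_force: [0.1, -0.0, -0.3]
gripper_width: 0.992
```

Request:
drive_tool(
  commands="85 -0.9 0 0 0; 85 -0.9 0 0 0; 85 -0.9 0 0 0; 85 -0.9 0 0 0; 85 -0.5 0 0 0; 85 0 0 0 0; 85 0 0 0 0; 85 0 0 0 0",
)

```text
time: 16.4
tool_pos: [0.4605, -0.2671, 0.2]
tool_rot: [-0.0, 0.981, 0.191, 0.0]
contact_force: [1.2, 0.2, -0.5]
gripper_width: 0.996
```

```bash
python3 - <<'E'
from h import *
s=manip.state(); p,a=grab('top','t5.png'); q,b=grab('scene','s5.png'); print(s['tool_pos'],s['contact_force'],s['time'])
cv2.imwrite('pics/c5.png',np.hstack([cv2.resize(a[50:250,270:470],(400,400)),cv2.resize(b[80:280,50:250],(400,400))]))
E
```

```text
[ 0.46049345 -0.26708691  0.20003536] [ 1.17319937  0.16096356 -0.53279706] 16.4
```

View pics/c5.png

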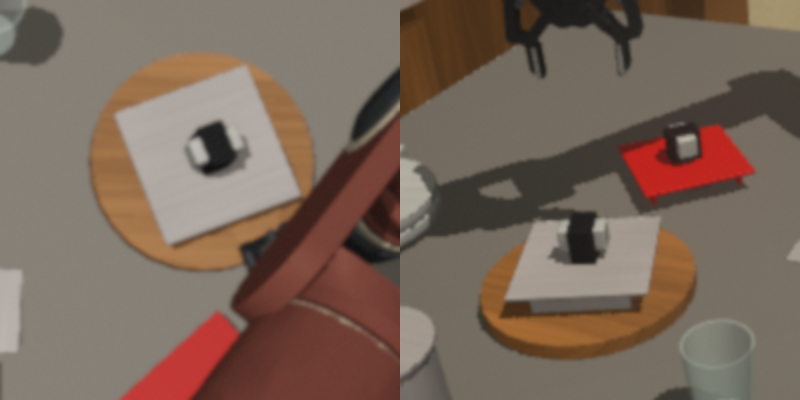

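The lid stands upright on the board with its buttons out. Plate corners in the crop are (115,115), (245,66), (299,195), (172,243). I'll do the last numeric check and then hand in.

```bash
python3 - <<'E'
from h import *
p=manip.camera_params('top')
c=ray(p,np.array([(115,115),(245,66),(299,195),(172,243)])/2.+[270,50],.05)[:,:2]
d=c.mean(0)-[.5745,-.2215]; print(c.mean(0),np.linalg.norm(d),np.linalg.norm(np.roll(c,-1,0)-c,axis=1))
if np.linalg.norm(d)<.015: print(manip.job_done())
E
```

```text
[ 0.57317735 -0.22166594] 0.0013330234078335512 [0.14694384 0.14735595 0.14126931 0.14707199]
the job is handed in; nothing more can be done
None
```

The lid is off the square canister and standing right way up in the middle of the round board, released. I handed the job in at about 16.5 s of the 42 s allowed; it gives no verdict.

I pinched both buttons in, lifted the lid straight off, carried it over and lowered it until the force showed contact. Then I opened the gripper and backed away.

**Last checks:**
- **Position:** the lid's middle measured about 1.3 mm from the board's middle; the limit is 30 mm. Its sides measured 141–147 mm against a true 150 mm, so that figure is only good to a few millimetres.
- **State:** the pictures show the lid upright and level on its runners with both buttons sprung out. The gripper is clear of everything, and residual force was about 1 N.

**Disagreement:** the gripper opening read about 31 mm during the pinch, where 36 mm was expected. The pictures showed both buttons pressed in and the lid came up freely, so I put this down to the opening scale. I had no direct reading of how far the buttons were pressed in.

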